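Park the sprung test probe clear of the coil

TASK

Two identical coil testers stand on the bench. On the one that holds a wound coil, draw the spring-loaded probe back from the coil by its red knob and park the knob in the holding notch of the slot, so that it stays back by itself when you let go. Leave the coil standing in its nest and do not work the probe of the empty tester.

Things in the scene. Friction and masses are not known exactly. Their poses are not given: they have to be found in the camera images.
- probe_knob_center (a point): Middle of the red knob of the tester with the coil: upright cylinder 22 mm wide, 34 mm tall, middle 79 mm above the bench, underside 12 mm above the cover plate (top at 50 mm). Axes: +x from knob to coil, +y to the left of that, z up. It slides level in a J slot, without turning: up to 56 mm along -x; when 44 to 56 mm back it can cross up to 31 mm to +y. Spring to +x: 3 N, fully back 6.4 N.
- park_notch (a point): Fixed point of that tester, same axes: where the knob's middle rests when parked, 34 mm back (-x) and 19 mm across (+y) from its start. Once 19 to 31 mm across, the knob can go forward (+x) from the cross leg into this notch, whose end stops it. Let go elsewhere it snaps back: a second spring (1.3 N at most) draws it back to the long leg. A green dot on the plate lies just ahead of the notch.
- coil_center (a point): Middle (half-way up) of the wound coil, orange wire on a bobbin with white flanges, 45 x 47 x 56 mm, upright and loose in the white rim (6 mm high) of the tester's nest; its top is 66 mm above the bench, its middle about 80 mm ahead (+x) of the knob. The probe's tip stands a few mm short of it at the start.
- idle_knob_center (a point): Middle of the red knob of the other, empty tester, of the same build and with the same axes; it is to stay where it is. Each tester is 194 mm long (x) and 84 mm wide (y) and fixed to the bench.
Things that resemble listed ones, but are neither listed nor needed, are in the scene too. What is shaped like the part that bears coil_center but purple or turquoise is not meant.

How it is judged (in metres and radians):
At the end, for the whole second after the job is handed in: The red knob of the tester with the coil stays parked in the holding notch by itself (within 8 mm of its seat there); the coil stands upright (within 10 degrees) in its nest within 15 mm of where it stood; the knob of the empty tester is where it was (within 12 mm) (distance between probe_knob_center and park_notch below 0.008 m and angle between coil_center's own z axis and vertical below 0.17 rad and distance of coil_center from where it was at the start of the episode below 0.015 m and distance of idle_knob_center from where it was at the start of the episode below 0.012 m); the robot touches nothing.
It fails at once if the probe of the empty tester is worked (its knob moved by more than 12 mm) (distance of idle_knob_center from where it was at the start of the episode above 0.012 m).
It fails at once if the coil is knocked out of its place in the nest (moved more than 15 mm) (distance of coil_center from where it was at the start of the episode above 0.015 m).
It also fails if it takes over 29 s, if anything falls off the work surface, if the arm or the gripper's body presses on something with over 40 N, if the wrist force passes 120 N, or if a joint passes its speed limit or range.

ROBOT

A 7-joint arm with a two-finger parallel gripper is mounted at the origin on a cart in front of the work surface, level with it; the furniture and walls round the work are solid. World frame = base frame: x ahead of the robot, y to its left, z up, the work surface at z = 0. Lengths are in m, angles in degrees, forces in N, time in s.
With the tool pointing down it reaches from about 0.425 to 0.925 m from the base axis. Payload 6.8 kg.
Tool frame: the origin (TCP) lies midway between the tips of the shut fingers; the grasp point (between the pads) lies 19 mm behind it; z points along the fingers, y is the direction in which the jaws open and shut (so a half turn about z gives the same grasp; the last joint's range is limited). The gripper opens to 85 mm and grips with 20 to 120 N. Pads are 22 mm wide; open, the fingers measure 114 mm over their backs; the gripper's body (76 mm by 85 mm) begins 54 mm behind the grasp point. The pads swing forward as they close: fully open they stand 13 mm farther back than shut.
Start: joints at [65.197, 27.33, 1.283, 89.118, -0.659, 63.558, -4.761], TCP at [0.215, -0.64, 0.231] pointing down, gripper open.
Joint ranges: [-169.35, 169.35], [-19.33, 120.38], [-80.79, 83.38], [13.8, 139.57], [-78.32, 258.32], [9.67, 109.79], [-169.56, 169.56]. Speed limits (degrees/s): [136.94, 136.94, 180, 180, 180, 180, 180].

INTERFACE

Orientations are given as a 3x3 rotation matrix whose columns are the frame's x, y, z axes.
In Python, from workcell import sensors, cams, manip gives the robot as it stands.
- The arm moves only by the shell command python3 -m creep 'ROWS' [FORCE]. ROWS is JSON, a list of rows, each a list of 7 numbers: the shift along the tool's x, y, z in mm, then the turn, a rotation vector about the tool's x, y, z in degrees, then the opening, from 0 (shut) to 1 (fully open). A call has 1 to 5 rows; each row shifts and turns the commanded pose from where the row before left it, along the tool's axes as they then stand; what a row does not reach is not made up. A row lasts 1/12 s, in which the tool goes at most 41.7 mm and 7.16 degrees, less where a joint would pass 70% of its speed; a pose out of reach is approached as far as the arm can. A call is refused whole if a number of a shift passes 41.7 or a number of a turn 7.16, either way. A call with a gripper value outside its range is refused whole. The fingers move at their own pace and stop on an object; FORCE is the grip in N (left out, the last holds). Time passes only in rows, so rows that do not move let the fingers close. It gives the time, the measured TCP pose, the force and the opening at its end, in the units of the state.
- sensors.get_state(): the state, without advancing time (a new reading comes with each control period).
- cams.capture(name): name is "scene" or "top"; returns the picture (420x560x3 uint8, red, green, blue); there is no depth.
- cams.camera_info(name): a dict with "K" (3x3 intrinsics, pixels), "world_from_camera" (4x4, takes a point from camera to world coordinates). Camera axes: x right, y down, z forward; pixel columns grow to the right and rows downward; lengths in m; the calibration is good to about 2 mm. A picture is of the moment at which its call begins. camera_info takes no time and is no camera call.
- manip.hand_in(): hands the job in, once; it reports no verdict.
The state is a dict: "time": time; "qpos": joint angles; "qvel": joint speeds; "joint_torque": joint torques, N m; "tool_pos": TCP position; "eef_rot": TCP orientation; "contact_force": force on the tool from outside, world axes, zero at the start; "wrist_torque": the same for the moment, N m; "grip_width": finger opening in m.
Only numpy, scipy, OpenCV 4.12 (cv2) and the standard library are available. Lean on these libraries where they do the work, as an engineer would, in place of code of your own. Each camera call takes 0.05 s, during which the arm holds its last target.

## Working session

There is one attempt and no reset: what is moved stays moved. The work goes in short steps, Python scripts to look and compute and a shell command to move; the robot and the scene stay as the last step left them, time stands still between calls to the robot, and variables do not carry over. Pictures are saved under pics/ and viewed, and the job is handed in when it is done.

```bash
mkdir -p pics; ls
python3 - <<'E'
from workcell import sensors,cams
import cv2,json
print(sensors.get_state())
for n in("scene","top"):
    im=cams.capture(n); cv2.imwrite(f"pics/{n}0.png",im[:,:,::-1]); i=cams.camera_info(n); print(n,i)
E
```

```text
pics
{'time': 0.0, 'qpos': array([65.19471999, 27.37379782,  1.28152307, 89.17844627, -0.66115967,
       63.55952209, -4.76096239]), 'qvel': array([ 0.01971346, -0.05488915,  0.03537325,  0.07241423, -0.07465405,
       -0.02241429, -0.01328811]), 'joint_torque': array([ 6.51392456e-04, -5.96458125e+01,  1.60813976e+00, -2.81200218e+01,
        1.24641205e-02,  9.33385338e-03, -5.28728549e-06]), 'tool_pos': array([ 0.21521513, -0.63913652,  0.23034863]), 'eef_rot': array([[ 9.47708386e-01,  3.19136872e-01, -6.86574821e-04],
       [ 3.19137591e-01, -9.47706889e-01,  1.68830130e-03],
       [-1.11872492e-04, -1.81912914e-03, -9.99998339e-01]]), 'contact_force': array([-0.25788421, -0.63113812,  0.5091723 ]), 'wrist_torque': array([-0.01856573, -0.03495406, -0.00447032]), 'grip_width': 0.08561314264599452}
scene {'K': array([[511.20339595,   0.        , 270.56162225],
       [  0.        , 511.20339595, 208.8916645 ],
       [  0.        ,   0.        ,   1.        ]]), 'world_from_camera': array([[ 0.66714526, -0.43348904,  0.60580893, -0.01583386],
       [-0.74488177, -0.39722768,  0.53606093, -0.55635543],
       [ 0.00826754, -0.80888654, -0.58790664,  0.64727825],
       [ 0.        ,  0.        ,  0.        ,  1.        ]])}
top {'K': array([[469.85830115,   0.        , 275.60114152],
       [  0.        , 469.85830115, 213.72540236],
       [  0.        ,   0.        ,   1.        ]]), 'world_from_camera': array([[-2.50925250e-02, -9.88660280e-01,  1.48058150e-01,
         4.08297566e-01],
       [-9.99681246e-01,  2.52286940e-02, -9.58535635e-04,
        -4.11584132e-02],
       [-2.78764764e-03, -1.48035008e-01, -9.88978193e-01,
         1.00611517e+00],
       [ 0.00000000e+00,  0.00000000e+00,  0.00000000e+00,
         1.00000000e+00]])}
```

View pics/scene0.png

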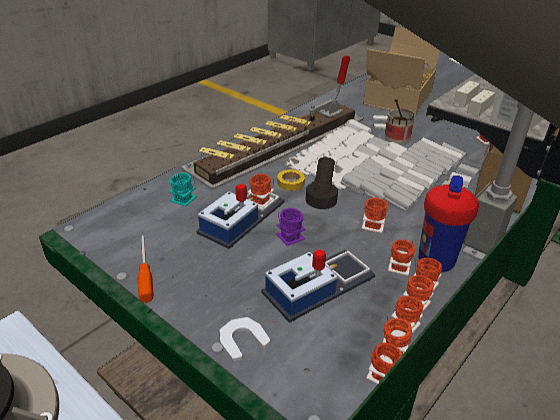

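View pics/top0.png

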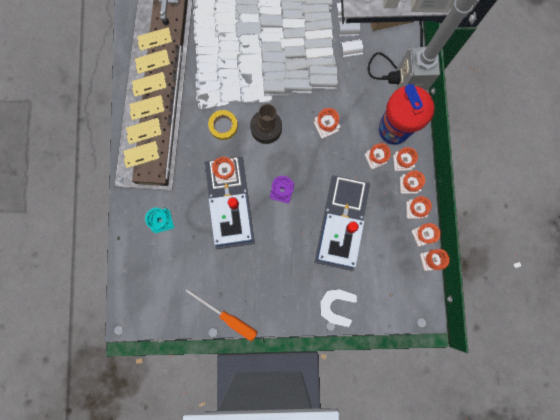

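The scene picture shows a tester with an orange coil at knob (241,190) and an empty one at (319,260). In the top view, the candidates are knob (232,203), with the coil at (224,170) in its nest, and knob (352,227), whose nest at (349,193) is empty. The first one fits. I'll confirm with a crop and measure.

```bash
cat > h.py <<'E'
import numpy as np,cv2
from workcell import cams,sensors
def ray(n,u,v):
    i=cams.camera_info(n);T=i["world_from_camera"];d=T[:3,:3]@np.linalg.inv(i["K"])@[u,v,1];return T[:3,3],d
def plane(n,u,v,z):
    o,d=ray(n,u,v);return o+d*(z-o[2])/d[2]
def proj(n,p):
    i=cams.camera_info(n);T=np.linalg.inv(i["world_from_camera"]);c=i["K"]@(T[:3,:3]@p+T[:3,3]);return c[:2]/c[2]
def tri(a,b):
    (o,d),(p,e)=ray("scene",*a),ray("top",*b)
    s=np.linalg.lstsq(np.c_[d,-e],p-o,rcond=None)[0];x,y=o+s[0]*d,p+s[1]*e
    return (x+y)/2,np.linalg.norm(x-y)
def blobs(im,lo,hi,amin=25,roi=None):
    m=cv2.inRange(cv2.cvtColor(im,cv2.COLOR_RGB2HSV),lo,hi)
    n,_,s,c=cv2.connectedComponentsWithStats(m)
    return [(c[k].round(1).tolist(),s[k].tolist()) for k in range(1,n) if s[k,4]>=amin]
E
python3 - <<'E'
from h import *
t=cv2.imread("pics/top0.png");s=cv2.imread("pics/scene0.png")
for n,im in(("top",t),("scene",s)):
    r=im[:,:,::-1].copy()
    print(n,"red",blobs(r,(0,225,90),(4,255,255)))
    print(n,"green",blobs(r,(55,100,100),(80,255,255),4))
a=cv2.resize(t[145:260,190:270],None,fx=5,fy=5,interpolation=cv2.INTER_CUBIC)
b=cv2.resize(s[165:255,185:295],None,fx=3.5,fy=3.5,interpolation=cv2.INTER_CUBIC)
c=np.zeros((max(a.shape[0],b.shape[0]),a.shape[1]+b.shape[1],3),np.uint8);c[:a.shape[0],:a.shape[1]]=a;c[:b.shape[0],a.shape[1]:]=b
cv2.imwrite("pics/crop0.png",c);print(c.shape)
E
```

```text
top red []
top green [([223.5, 216.4], [222, 215, 4, 4, 11]), ([336.0, 235.7], [335, 235, 3, 3, 7])]
scene red [([240.3, 187.1], [236, 184, 10, 8, 34]), ([318.5, 252.9], [314, 250, 11, 7, 34])]
scene green [([225.5, 204.5], [224, 204, 4, 2, 8]), ([299.1, 268.5], [297, 267, 5, 4, 14])]
(575, 785, 3)
```

View pics/crop0.png

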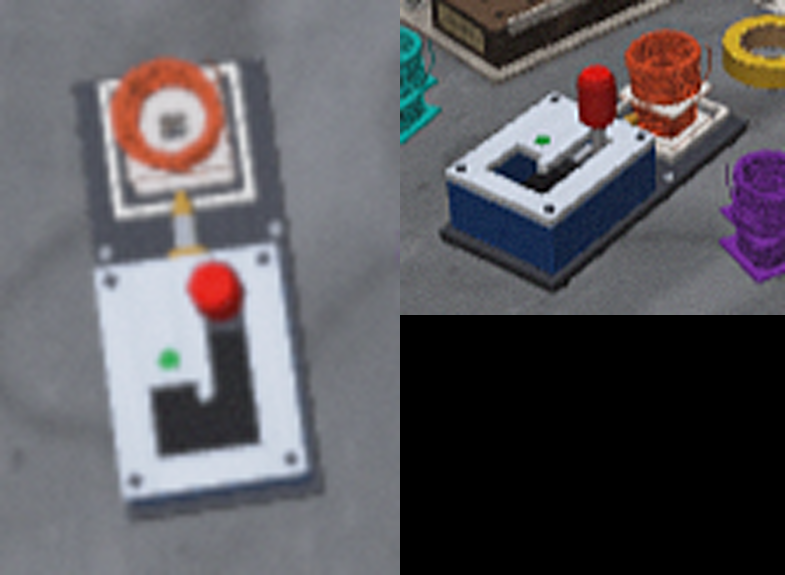

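The crop confirms it. The coil (orange, white flanges) stands in the nest ahead of this knob, and the J-slot runs back and then left, with the green dot by the notch.

Run:
```python
from h import *
t=cv2.imread("pics/top0.png")[:,:,::-1].copy();s=cv2.imread("pics/scene0.png")[:,:,::-1].copy()
sx=[(212.2,201.2),(242.6,196.8),(217,241.2),(248.2,236.8)]
P=[plane("top",*q,0.05) for q in sx]
for p in P: print(p.round(4))
ax=(P[0]+P[1]-P[2]-P[3])[:2];ax2=(P[0]-P[1]+P[2]-P[3])[:2]
a1=np.degrees(np.arctan2(ax[1],ax[0]));a2=np.degrees(np.arctan2(ax2[1],ax2[0]))-90
print("axis deg",a1,a2)
# white plate contour
h=cv2.cvtColor(t,cv2.COLOR_RGB2HSV);m=cv2.inRange(h,(0,0,185),(179,60,255));m[:192]=0;m[250:]=0;m[:,:200]=0;m[:,262:]=0
c=max(cv2.findContours(m,0,2)[0],key=cv2.contourArea);w=np.array([plane("top",*q,0.05)[:2] for q in c[:,0].astype(float)],np.float32)
print("plate rect",cv2.minAreaRect(w))
for n,im,roi in(("top",t,(190,215,220,245)),("scene",s,(175,207,228,255))):
    for name,(r0,r1,c0,c1) in(("k",roi),("idle",(215,242,340,365) if n=="top" else (243,275,305,332))):
        b=blobs(im[r0:r1,c0:c1],(0,190,60),(6,255,255),15)
        b+=blobs(im[r0:r1,c0:c1],(172,190,60),(179,255,255),15)
        print(n,name,[((q[0][0]+c0,q[0][1]+r0),(q[1][0]+c0,q[1][1]+r0,*q[1][2:])) for q in b])
g=plane("top",223.5,216.4,0.05);g2=plane("scene",225.5,204.5,0.05);print("green",g,g2)
```

```text
[0.5809 0.0882 0.05  ]
[0.5886 0.0253 0.05  ]
[0.4978 0.0789 0.05  ]
[0.5052 0.0151 0.05  ]
axis deg 6.710480073379053 6.762270411820694
plate rect ((0.5441219806671143, 0.05297928676009178), (0.09613553434610367, 0.07536822557449341), 6.769455909729004)
top k [((232.8, 202.7), (229, 198, 9, 10, 68))]
top idle [((352.1, 226.8), (348, 222, 10, 10, 73))]
scene k [((252.3, 184.5), (250, 177, 5, 16, 55)), ((240.8, 191.8), (236, 184, 11, 18, 137))]
scene idle [((318.6, 259.0), (313, 250, 13, 20, 171))]
green [0.54860934 0.06516444 0.05      ] [0.54965346 0.06499829 0.05      ]
```

Run:
```python
from h import *
print(tri((240.8,192.5),(232.8,202.7)))
print("top@.09",plane("top",232.8,202.7,.09),"scene@.079",plane("scene",240.8,192.7,.079))
a=np.radians(6.75);X=np.array([np.cos(a),np.sin(a),0]);Y=np.array([-X[1],X[0],0])
# reference from green dot and plate rect
for p in [plane("top",232.8,202.7,.09),plane("scene",240.8,192.7,.079)]:
    d=p-np.array([.5441,.0530,0]);print("in plate axes",d@X,d@Y); d=np.array([.549,.0651,0])-p;print("green rel knob",d@X,d@Y)
    print("notch",p-.034*X+.019*Y,"coil",p+.08*X)
i=plane("scene",318.6,259.5,.079);print("idle",i,plane("top",352.1,226.8,.09))
```

```text
(array([0.57189804, 0.04304847, 0.07804597]), np.float64(0.00034130065393607093))
top@.09 [0.56966318 0.0420745  0.09      ] scene@.079 [0.57055111 0.04145021 0.079     ]
in plate axes 0.02410183655236996 -0.013854403681294647
green rel knob -0.01781359860405097 0.025294598762905858
notch [0.53366565 0.05694653 0.09      ] coil [0.64910866 0.05147749 0.09      ]
in plate axes 0.024910235500052096 -0.014578725459619666
green rel knob -0.01862199755173311 0.02601892054123087
notch [0.53455358 0.05632224 0.079     ] coil [0.64999659 0.0508532  0.079     ]
idle [ 0.5169942  -0.19289128  0.079     ] [ 0.51568232 -0.19147027  0.09      ]
```

The knob triangulates to (0.571, 0.042, 0.078), against a stated height of 0.079, and the tester axis is at +6.75°. I'll turn the tool +11.85° about its z first, so the jaws close across the slot, then travel at the present height.

```bash
python3 -m creep '[[0,0,0,0,0,5.9,1],[0,0,0,0,0,5.9,1],[10,-16,0,0,0,0,1],[21,-31,0,0,0,0,1],[21,-31,0,0,0,0,1]]' 40
```

```text
time: 0.52
tool_pos: [0.2569, -0.5556, 0.2305]
eef_rot: [[0.993, 0.116, -0.001], [0.116, -0.993, 0.001], [-0.001, -0.001, -1.0]]
contact_force: [0.9, 0.4, -0.2]
grip_width: 0.0856
```

```bash
python3 -m creep '[[21,-31,0,0,0,0,1],[21,-31,0,0,0,0,1],[21,-31,0,0,0,0,1],[21,-31,0,0,0,0,1],[21,-31,0,0,0,0,1]]'
```

```text
time: 0.93
tool_pos: [0.3439, -0.3878, 0.231]
eef_rot: [[0.993, 0.118, -0.0], [0.118, -0.993, 0.0], [-0.0, -0.0, -1.0]]
contact_force: [1.0, -1.2, -0.4]
grip_width: 0.0855
```

```bash
python3 -m creep '[[21,-31,0,0,0,0,1],[21,-31,0,0,0,0,1],[21,-31,0,0,0,0,1],[21,-31,0,0,0,0,1],[21,-31,0,0,0,0,1]]'
```

```text
time: 1.35
tool_pos: [0.4298, -0.2216, 0.2312]
eef_rot: [[0.993, 0.118, -0.0], [0.118, -0.993, -0.0], [-0.0, 0.0, -1.0]]
contact_force: [0.0, -0.3, 0.5]
grip_width: 0.0853
```

```bash
python3 -m creep '[[21,-31,0,0,0,0,1],[21,-31,0,0,0,0,1],[21,-31,0,0,0,0,1],[21,-31,0,0,0,0,1],[21,-31,0,0,0,0,1]]'
```

```text
time: 1.77
tool_pos: [0.5157, -0.0554, 0.2311]
eef_rot: [[0.993, 0.118, -0.0], [0.118, -0.993, -0.0], [-0.0, 0.0, -1.0]]
contact_force: [0.4, -0.4, -0.7]
grip_width: 0.0859
```

```bash
python3 -m creep '[[21,-31,0,0,0,0,1],[21,-31,0,0,0,0,1],[12,-14,0,0,0,0,1],[0,0,0,0,0,0,1],[0,0,0,0,0,0,1]]'
python3 - <<'E'
from workcell import cams
import cv2
for n in("scene","top"): cv2.imwrite(f"pics/{n}1.png",cams.capture(n)[:,:,::-1])
E
```

```text
time: 2.18
tool_pos: [0.5599, 0.0259, 0.2307]
eef_rot: [[0.993, 0.121, -0.001], [0.121, -0.993, 0.0], [-0.001, -0.0, -1.0]]
contact_force: [0.1, -1.0, 0.1]
grip_width: 0.0852
```

View pics/scene1.png

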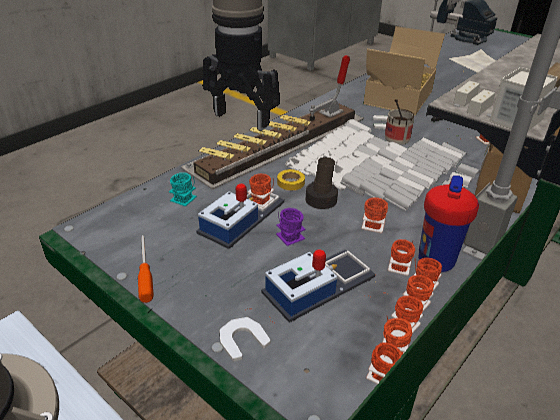

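The gripper hangs clear above the tester, with the view of the knob still free. I'll make the fine shift and descend in part.

```bash
python3 -m creep '[[13,-15,0,0,0,0,1],[0,0,30,0,0,0,1],[0,0,35,0,0,0,1],[0,0,20,0,0,0,1],[0,0,0,0,0,0,1]]'
python3 - <<'E'
from h import *
for n in("scene","top"): cv2.imwrite(f"pics/{n}2.png",cams.capture(n)[:,:,::-1])
print(sensors.get_state()["tool_pos"])
a=cv2.imread("pics/scene2.png")[100:250,170:320];cv2.imwrite("pics/crop2.png",cv2.resize(a,None,fx=4,fy=4))
E
```

```text
time: 2.7
tool_pos: [0.5675, 0.0386, 0.1419]
eef_rot: [[0.993, 0.116, -0.008], [0.116, -0.993, -0.002], [-0.009, 0.001, -1.0]]
contact_force: [-1.4, -0.1, -0.5]
grip_width: 0.0856
[0.57074355 0.03977533 0.14639737]
```

View pics/crop2.png

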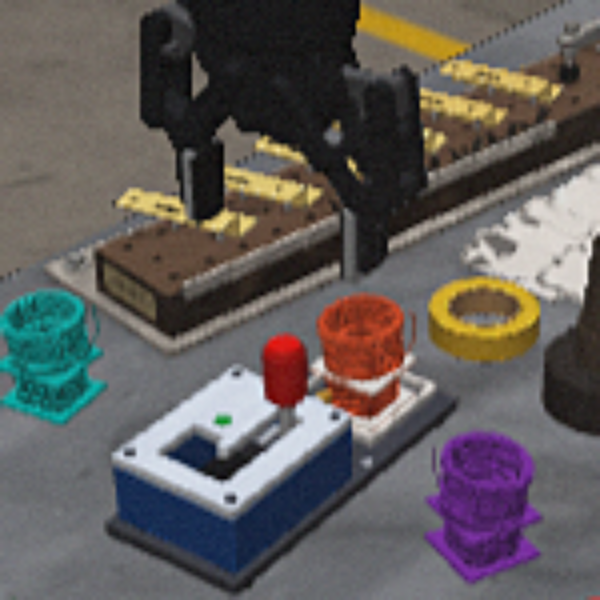

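The fingers straddle the knob across the slot. I'll descend 82 mm, shifting 2 mm to the left.

```bash
python3 -m creep '[[0,-2,20,0,0,0,1],[0,0,25,0,0,0,1],[0,0,25,0,0,0,1],[0,0,12,0,0,0,1],[0,0,0,0,0,0,1]]'
python3 - <<'E'
from h import *
for n in("scene","top"): cv2.imwrite(f"pics/{n}3.png",cams.capture(n)[:,:,::-1])
print(sensors.get_state()["tool_pos"])
a=cv2.imread("pics/scene3.png")[100:250,170:320];cv2.imwrite("pics/crop3.png",cv2.resize(a,None,fx=4,fy=4))
E
```

```text
time: 3.22
tool_pos: [0.5702, 0.0425, 0.0635]
eef_rot: [[0.993, 0.118, -0.002], [0.118, -0.993, -0.001], [-0.002, 0.0, -1.0]]
contact_force: [-0.8, 0.5, 0.3]
grip_width: 0.0852
[0.57199356 0.04308612 0.06579313]
```

View pics/crop3.png

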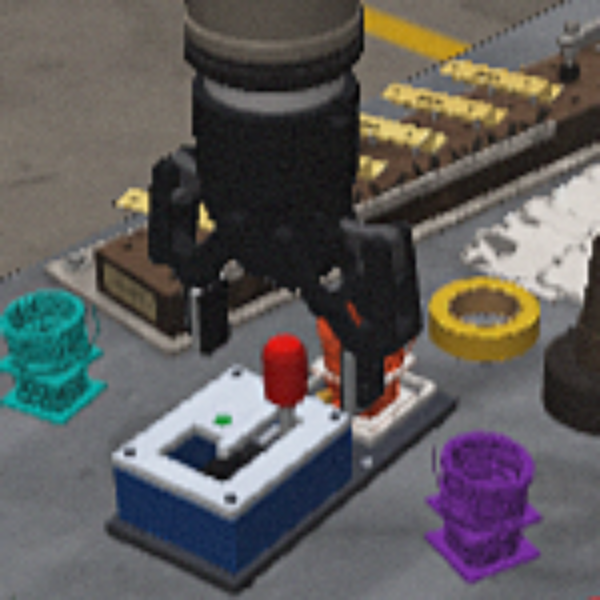

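The fingers stand on both sides of the knob, clear of the plate and the coil. Closing the grip.

```bash
python3 -m creep '[[0,0,0,0,0,0,0],[0,0,0,0,0,0,0],[0,0,0,0,0,0,0],[0,0,0,0,0,0,0],[0,0,0,0,0,0,0]]' 40; python3 -m creep '[[0,0,0,0,0,0,0],[0,0,0,0,0,0,0],[0,0,0,0,0,0,0],[0,0,0,0,0,0,0],[0,0,0,0,0,0,0]]' 40
```

```text
time: 3.73
tool_pos: [0.5712, 0.0433, 0.0648]
eef_rot: [[0.993, 0.119, 0.001], [0.119, -0.993, 0.0], [0.001, 0.0, -1.0]]
contact_force: [0.7, 0.5, 0.2]
grip_width: 0.0259
time: 4.15
tool_pos: [0.5712, 0.0433, 0.0648]
eef_rot: [[0.993, 0.119, 0.001], [0.119, -0.993, -0.0], [0.001, 0.0, -1.0]]
contact_force: [-2.3, -0.4, 6.6]
grip_width: 0.0205
```

Gripped, at about 21 mm. Drawing back 50 mm.

```bash
python3 -m creep '[[-10,0,0,0,0,0,0],[-14,0,0,0,0,0,0],[-14,0,0,0,0,0,0],[-12,0,0,0,0,0,0],[0,0,0,0,0,0,0]]' 40; python3 -m creep '[[0,0,0,0,0,0,0],[0,0,0,0,0,0,0]]'
python3 - <<'E'
from h import *
for n in("scene","top"): cv2.imwrite(f"pics/{n}4.png",cams.capture(n)[:,:,::-1])
print(sensors.get_state()["tool_pos"],sensors.get_state()["contact_force"])
a=cv2.imread("pics/scene4.png")[100:250,170:320];cv2.imwrite("pics/crop4.png",cv2.resize(a,None,fx=4,fy=4))
E
```

```text
time: 4.57
tool_pos: [0.5213, 0.0373, 0.0649]
eef_rot: [[0.993, 0.119, 0.003], [0.119, -0.993, 0.0], [0.003, -0.0, -1.0]]
contact_force: [5.3, 0.4, -3.7]
grip_width: 0.0206
time: 4.73
tool_pos: [0.5233, 0.0377, 0.0649]
eef_rot: [[0.993, 0.118, 0.004], [0.118, -0.993, 0.001], [0.004, -0.0, -1.0]]
contact_force: [6.2, 0.7, -2.0]
grip_width: 0.0205
[0.52365281 0.03776074 0.06487281] [ 6.40326406  0.52781876 -1.383825  ]
```

View pics/crop4.png

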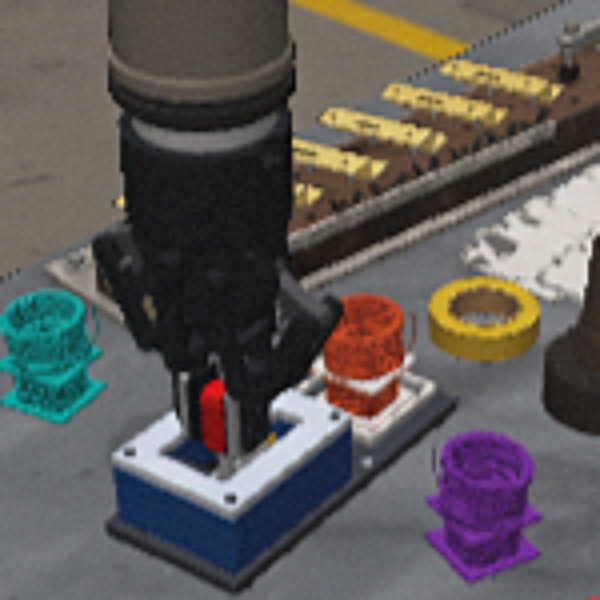

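The knob is held between the pads and drawn about 48 mm back, with a pull of about 6 N that matches the spring. Next, 3 mm further back, then 24 mm across to the left (tool −y).

```bash
python3 -m creep '[[-3,0,0,0,0,0,0],[0,-8,0,0,0,0,0],[0,-8,0,0,0,0,0],[0,-8,0,0,0,0,0],[0,0,0,0,0,0,0]]' 40; python3 -m creep '[[0,0,0,0,0,0,0],[0,0,0,0,0,0,0]]'
```

```text
time: 5.25
tool_pos: [0.5177, 0.0628, 0.0648]
eef_rot: [[0.993, 0.12, 0.004], [0.12, -0.993, 0.002], [0.004, -0.001, -1.0]]
contact_force: [5.4, -0.6, -0.9]
grip_width: 0.0205
time: 5.42
tool_pos: [0.518, 0.0612, 0.0649]
eef_rot: [[0.993, 0.119, 0.004], [0.119, -0.993, 0.001], [0.004, -0.0, -1.0]]
contact_force: [5.7, -1.2, -1.1]
grip_width: 0.0204
```

Run:
```python
from h import *
for n in("scene","top"): cv2.imwrite(f"pics/{n}5.png",cams.capture(n)[:,:,::-1])
s=sensors.get_state();d=s["tool_pos"]-np.array([.5712,.0433,.0648]);a=np.radians(6.75);print(d[0]*np.cos(a)+d[1]*np.sin(a),-d[0]*np.sin(a)+d[1]*np.cos(a),s["contact_force"])
a=cv2.imread("pics/scene5.png")[100:250,170:320];cv2.imwrite("pics/crop5.png",cv2.resize(a,None,fx=4,fy=4))
```

```text
-0.05074004767748447 0.023832019250028015 [ 6.11874593 -0.36597274 -1.03087313]
```

View pics/crop5.png

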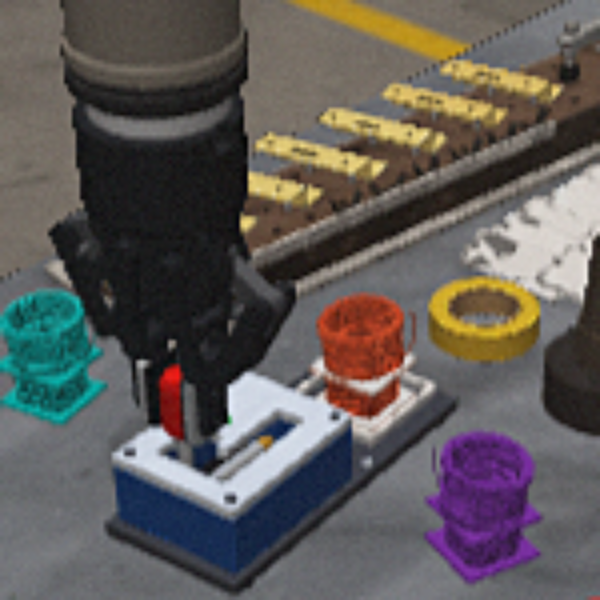

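The knob is 51 mm back and 24 mm across, within the 19 to 31 mm band, and is still gripped. Now forward into the notch.

```bash
python3 -m creep '[[-0,0,0,0,0,0,0],[5,0,0,0,0,0,0],[5,0,0,0,0,0,0],[5,0,0,0,0,0,0],[0,0,0,0,0,0,0]]' 40; python3 -m creep '[[1,0,0,0,0,0,0],[0,0,0,0,0,0,0],[0,0,0,0,0,0,0]]'
```

```text
time: 5.93
tool_pos: [0.5331, 0.0629, 0.0648]
eef_rot: [[0.993, 0.118, 0.003], [0.118, -0.993, 0.001], [0.003, -0.0, -1.0]]
contact_force: [5.7, 0.3, 2.7]
grip_width: 0.0207
time: 6.18
tool_pos: [0.5331, 0.0628, 0.0648]
eef_rot: [[0.993, 0.118, 0.003], [0.118, -0.993, 0.0], [0.003, -0.0, -1.0]]
contact_force: [5.3, -0.2, 3.1]
grip_width: 0.0201
```

```bash
cat > st.py <<'E'
from h import *
s=sensors.get_state();d=s["tool_pos"]-np.array([.5712,.0433,.0648]);a=np.radians(6.75);R=np.array([[np.cos(a),np.sin(a)],[-np.sin(a),np.cos(a)]]);print((R@d[:2]*1000).round(1),"F",R@s["contact_force"][:2],s["grip_width"],s["time"])
E
python3 st.py
```

```text
[-35.5  23.9] F [ 5.19869601 -0.82603454] 0.020136300975077126 6.1833
```

It is inside the notch, 35.5 mm back and forward of the cross leg. I'll ease forward and right until the force shows the notch end.

```bash
python3 -m creep '[[1.5,2,0,0,0,0,0],[1.5,2,0,0,0,0,0],[0,0,0,0,0,0,0],[0,0,0,0,0,0,0]]' 40; python3 st.py
```

```text
time: 6.52
tool_pos: [0.5351, 0.0587, 0.0648]
eef_rot: [[0.993, 0.118, -0.0], [0.118, -0.993, -0.0], [-0.0, 0.0, -1.0]]
contact_force: [1.8, -0.5, 7.2]
grip_width: 0.0203
[-34.1  19.5] F [ 1.72563951 -0.74640911] 0.020344263513560765 6.5167
```

The force fell from 5.2 to 1.7 N at (−34.1, 19.5) mm, so the notch end now carries the knob. Opening.

```bash
python3 -m creep '[[0,0,0,0,0,0,0.3],[0,0,0,0,0,0,0.5],[0,0,0,0,0,0,1],[0,0,0,0,0,0,1],[0,0,0,0,0,0,1]]'; python3 -m creep '[[0,0,0,0,0,0,1],[0,0,0,0,0,0,1],[0,0,0,0,0,0,1]]'
python3 - <<'E'
from h import *
for n in("scene","top"): cv2.imwrite(f"pics/{n}6.png",cams.capture(n)[:,:,::-1])
a=cv2.imread("pics/scene6.png")[100:250,170:320];cv2.imwrite("pics/crop6.png",cv2.resize(a,None,fx=4,fy=4))
E
```

```text
time: 6.93
tool_pos: [0.5341, 0.059, 0.0639]
eef_rot: [[0.993, 0.119, -0.001], [0.119, -0.993, -0.0], [-0.001, 0.0, -1.0]]
contact_force: [-0.9, -0.2, -0.1]
grip_width: 0.0725
time: 7.18
tool_pos: [0.5347, 0.0591, 0.0643]
eef_rot: [[0.993, 0.119, -0.0], [0.119, -0.993, -0.0], [-0.0, 0.0, -1.0]]
contact_force: [-0.6, -0.2, 0.1]
grip_width: 0.0853
```

View pics/crop6.png

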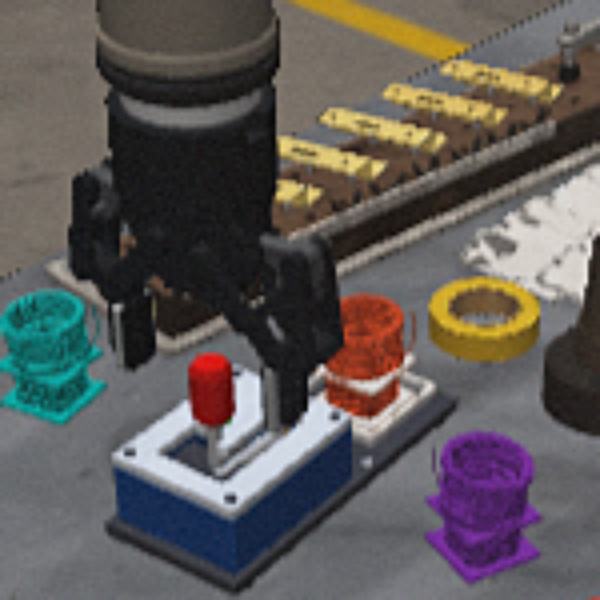

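The knob stays parked in the notch with the fingers open, and the coil stands. Raising, and moving sideways once high so the top camera sees it.

```bash
python3 -m creep '[[0,0,-15,0,0,0,1],[0,0,-30,0,0,0,1],[0,0,-40,0,0,0,1],[0,0,-40,0,0,0,1],[0,0,-40,0,0,0,1]]'; python3 -m creep '[[0,35,0,0,0,0,1],[0,35,0,0,0,0,1],[0,35,0,0,0,0,1],[0,35,0,0,0,0,1],[0,35,0,0,0,0,1]]';python3 -m creep '[[0,35,0,0,0,0,1],[0,35,0,0,0,0,1],[0,0,0,0,0,0,1],[0,0,0,0,0,0,1]]'
python3 - <<'E'
from h import *
I={n:cams.capture(n) for n in("scene","top")}
for n in I: cv2.imwrite(f"pics/{n}7.png",I[n][:,:,::-1].copy())
a=cv2.imread("pics/scene7.png")[160:310,180:400];b=cv2.imread("pics/top7.png")
cv2.imwrite("pics/crop7.png",cv2.resize(a,None,fx=3.5,fy=3.5))
im=I["scene"]; r=[b for b in blobs(im,(0,190,60),(6,255,255),30)]
print([q for q in r if q[0][0]<335])
print("exp",proj("scene",np.array([.5345,.0575,.079])))
E
```

```text
time: 7.7
tool_pos: [0.5342, 0.0591, 0.231]
eef_rot: [[0.993, 0.119, -0.001], [0.119, -0.993, 0.0], [-0.001, -0.0, -1.0]]
contact_force: [1.1, 0.9, 0.0]
grip_width: 0.0853
time: 8.12
tool_pos: [0.5554, -0.1164, 0.2296]
eef_rot: [[0.993, 0.119, 0.0], [0.119, -0.993, -0.0], [0.0, 0.0, -1.0]]
contact_force: [-0.1, -0.3, 0.0]
grip_width: 0.0853
time: 8.45
tool_pos: [0.5633, -0.187, 0.229]
eef_rot: [[0.994, 0.114, -0.001], [0.114, -0.994, -0.001], [-0.001, 0.001, -1.0]]
contact_force: [0.4, 0.4, -0.8]
grip_width: 0.0851
[([260.3, 184.4], [250, 175, 21, 20, 260]), ([222.3, 196.5], [217, 189, 12, 17, 144]), ([259.6, 199.6], [252, 196, 17, 8, 63]), ([318.6, 259.0], [313, 250, 13, 20, 172])]
exp [221.93442494 197.2311162 ]
```

View pics/crop7.png

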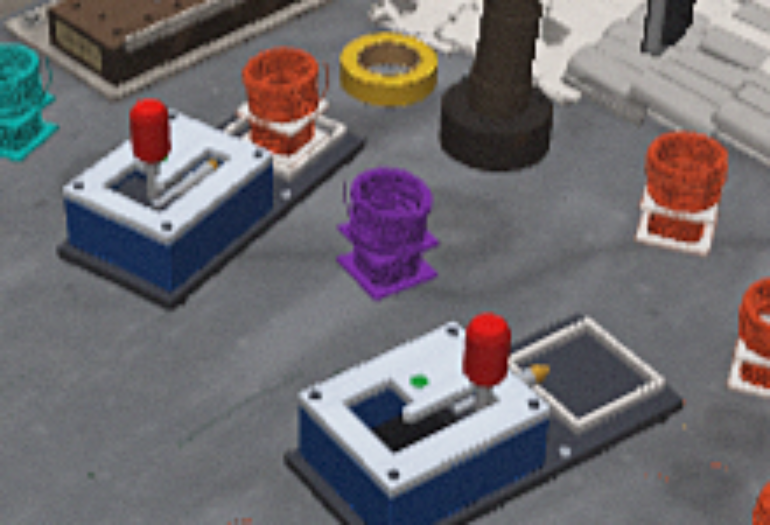

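View pics/top7.png

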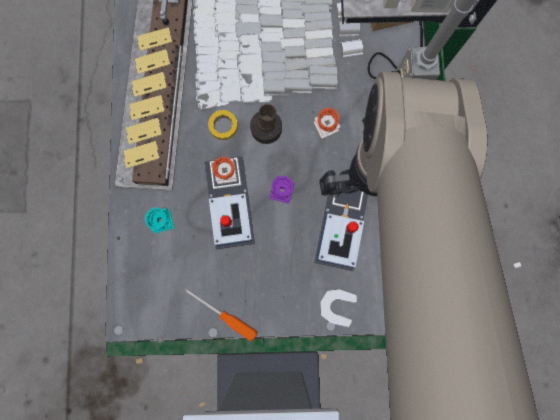

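The knob is at scene (222.3,196.5), against (221.9,197.2) predicted for the notch. The coil is still at top (224,170) and the idle knob at (318.6,259.0) is unchanged. The wrist looks close to the lamp post in the top view, so I'll move it back towards the clear middle and check once more.

```bash
python3 -m creep '[[-5,-30,0,0,0,0,1],[-10,-35,0,0,0,0,1],[-10,-25,0,0,0,0,1],[0,0,0,0,0,0,1],[0,0,0,0,0,0,1]]'
python3 - <<'E'
from h import *
I={n:cams.capture(n) for n in("scene","top")}
c=np.hstack([cv2.resize(I[n],(400,300)) for n in I]); cv2.imwrite("pics/both8.png",c[:,:,::-1])
print([q for q in blobs(I["scene"],(0,190,60),(6,255,255),30) if q[0][0]<335])
s=sensors.get_state();print(s["tool_pos"],s["contact_force"],abs(s["qvel"]).max())
for z in (.0,): print([ (q[0]) for q in blobs(I["top"][150:195,200:250],(5,150,100),(15,255,255),20)])
print([ (q[0]) for q in blobs(cv2.imread("pics/top0.png")[150:195,200:250,::-1].copy(),(5,150,100),(15,255,255),20)])
E
```

```text
time: 8.97
tool_pos: [0.528, -0.0945, 0.2297]
eef_rot: [[0.992, 0.125, 0.0], [0.125, -0.992, 0.0], [0.0, -0.0, -1.0]]
contact_force: [0.2, 0.3, 0.3]
grip_width: 0.0857
[([260.0, 184.3], [250, 174, 21, 21, 259]), ([222.5, 196.4], [217, 189, 11, 17, 144]), ([259.3, 199.7], [252, 196, 17, 8, 59]), ([318.9, 259.1], [313, 250, 13, 20, 180])]
[ 0.52864523 -0.09750857  0.2295769 ] [ 0.2272997  -0.93469505  0.29812854] 0.9024272768871554
[[22.1, 16.5]]
[[21.9, 16.6]]
```

View pics/both8.png

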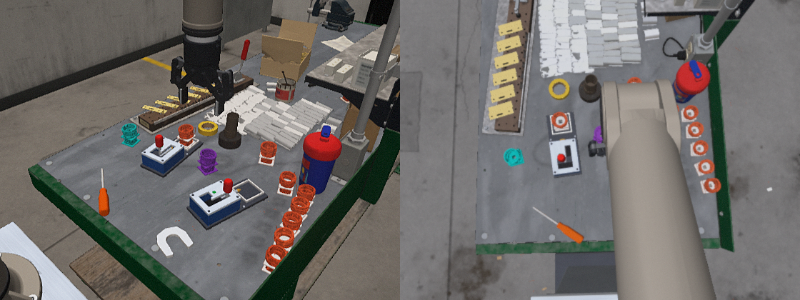

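The arm is clear of everything, and the knob, coil and idle knob have held their places. Handing in.

```bash
python3 -c "
from workcell import manip
print(manip.hand_in())"
```

```text
the job is handed in; nothing more can be done
None
```

I gripped the red knob of the tester holding the coil, drew it about 51 mm back and 24 mm across, and eased it forward into the holding notch. Then I let go, moved the arm clear and handed the job in at about 9 s.

In the last checks, the knob had stayed parked by itself for about 2 s, within 1 pixel (about 2 mm) of where the notch should appear. The coil stood upright within 0.2 pixels of its starting place, and the empty tester's knob had not visibly moved. The arm was clear of everything, with no contact force beyond noise. No check failed or disagreed.

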